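# Quarter-turn the box and punch its last corner

### The job

The upturned wooden box is having the feet positions marked at its four corners, and only one corner is still unmarked. Slide the box round a quarter turn anticlockwise (seen from above) so that its unmarked corner goes under the punch, push it snug against both steel fences, and only then press the punch cap straight down until it snaps. Leave the box there against the fences with the punch sprung back up, and do not disturb the jar, bowl and mallet.

Things in the scene. Friction and masses are not known exactly. Their poses are not given: they have to be found in the camera images.
- box: bare wooden box lying bottom up on the bench, 110 (its x) x 150 (its y) x 50 mm high, 0.3-0.5 kg, too wide to grasp. Origin: centre of the face on the bench, z up. Three top corners bear a dark 7 mm punch mark, 18 mm in from both sides; the one at its own +x, -y has none. At the start its x points along the stand's x within 0.5 rad; when done, along the stand's +y
- box_corner (a point): the outer top corner of the box that is still unmarked, at (+55, -75, 50) mm in the box's frame
- jig: fixed marking stand. Origin: on the bench, at the inner corner of two steel fences 75 mm long, 32 high, 5 thick, with flat feet 28 mm wide on the outside. One fence runs along the stand's -y (stops pushes along +x at x = 0), the other along -x (stops pushes along +y at y = 0). The box belongs in the -x, -y quadrant: home, its centre is at (-75, -55) mm. The punch axis is at (-18, -18) mm
- cap_top (a point): centre of the flat top of the punch's black palm cap, 36 mm across, 179 mm above the bench at rest; it moves with the cap
- punch_rod (a joint): slide of the whole punch in its guide, m, 0 = up, positive down, at most 0.012; light return spring, about 1 to 3 N. The tip meets the top of a box below it at 0.008
- punch_cap (a joint): slide of the cap over the punch rod, m, 0 = up, positive down, stop at 0.010. Once the tip bears on the box it needs 5 N to start and about 13 N at 0.002, then the spring lets go: 3 N or less beyond 0.008. It has snapped beyond 0.008. So from rest the cap goes down 18 mm in all; let go, it comes back up by itself
- jar: black lidded lacquer jar, 76 mm across, 104 mm high; bystander. Origin: centre of its foot
- bowl: aluminium bowl, 124 mm across, 55 mm high; bystander. Origin: centre of its foot
- mallet: wooden mallet lying on the bench, 200 mm long; bystander. Origin: under its middle
- column_top (a point): top of the stand's steel column, 26 mm thick, 118 mm high, behind the fence corner at (55, 55) mm in the stand's frame, on a base plate 96 mm square, 12 mm thick; from it an arm 24 mm wide (underside 74 mm, top 104 mm above the bench) reaches diagonally to a round nose 30 mm across that guides the punch
Not all that is in view belongs to the job. Leave any blue or turquoise look-alike of the box alone.

How it is judged:
On the way, in this order (a step that is already met when the one before it is completed fails the run):
1. the box, a quarter turn on, lies snug in the fences with its unmarked corner under the punch (horizontal distance between box_corner and jig below 0.003 m and angle between the x axis of box and the y axis of jig, either way round below 0.03 rad and angle between box's own z axis and vertical below 0.05 rad), for 0.2 s.
2. the punch snaps on that corner (value of joint punch_cap above 0.008 m and horizontal distance between box_corner and jig below 0.0035 m and value of joint punch_rod below 0.0105 m).
At the end, for the whole second after the job is handed in: the box rests flat with its newly marked corner within 3.5 mm of the fences' inner corner and its sides within 0.03 rad of the fences, and the punch is back up within 1 mm (horizontal distance between box_corner and jig below 0.0035 m and angle between the x axis of box and the y axis of jig, either way round below 0.03 rad and angle between box's own z axis and vertical below 0.05 rad and linear speed of box below 0.01 m/s and value of joint each of punch_cap, punch_rod below 0.001 m); the robot touches nothing.
It fails at once if the punch snapped while the box's unmarked corner was not home against both fences (value of joint punch_cap above 0.008 m and (horizontal distance between box_corner and jig above 0.004 m or angle between the x axis of box and the y axis of jig, either way round above 0.035 rad)).
It fails at once if the jar, bowl or mallet was pushed more than 20 mm (distance of any of jar, bowl, mallet from where it was at the start of the episode above 0.02 m).
It also fails if it takes over 72 s, if anything falls off the work surface, if the arm or the gripper's body presses on something with over 40 N, if the wrist force passes 120 N, or if a joint passes its speed limit or range.

### The arm

A 7-joint arm with a two-finger parallel gripper is mounted at the origin on the work surface. World frame = base frame: x ahead of the robot, y to its left, z up, the work surface at z = 0. Lengths are in m, angles in rad, forces in N, time in s.
With the tool pointing down it reaches from about 0.425 to 0.875 m from the base axis. Payload 4.7 kg.
Tool frame: the origin (TCP) lies midway between the tips of the shut fingers; the grasp point (between the pads) lies 19 mm behind it; z points along the fingers, y is the line along which they close (so a half turn about z gives the same grasp; the last joint's range is limited). The gripper opens to 87 mm and grips with 3 to 60 N. Pads are 19 mm wide; open, the fingers measure 117 mm over their backs; the gripper's body (75 mm by 190 mm) begins 51 mm behind the grasp point.
Start: joints at [-1.22, 0.321, -0.07, 1.45, 0.023, 1.371, -0.057], TCP at [0.215, 0.613, 0.223] pointing down, gripper open.
Joint ranges: [-2.86, 2.86], [-0.3, 2.09], [-1.38, 1.24], [0.06, 2.45], [-1.56, 4.7], [0.09, 2.05], [-2.69, 2.69]. Speed limits (rad/s): [2.57, 2.57, 3.14, 3.14, 3.14, 3.14, 3.14].

### API

Orientations are given as a rotation vector (axis times angle).
In Python, from bench import ctrl gives the robot as it stands. The module is installed in compiled form; this text tells all that it offers.
- The arm moves only by the shell command python3 -m handwheel 'ROWS' [FORCE]. ROWS is JSON, a list of rows, each a list of 7 numbers: the finger opening in m, from 0 to 0.087, then the shift along the tool's x, y, z in m, then the turn, a rotation vector about the tool's x, y, z in degrees. A call has 1 to 12 rows; each row shifts and turns the commanded pose from where the row before left it, along the tool's axes as they then stand; what a row does not reach is not made up. A row lasts 1/8 s, in which the tool goes at most 62.5 mm and 10.7 degrees, less where a joint would pass 70% of its speed; a pose out of reach is approached as far as the arm can. A call is refused whole if a number of a shift passes 0.0625 or a number of a turn 10.7, either way. A call with a gripper value outside its range is refused whole. The fingers move at their own pace and stop on an object; FORCE is the grip in N (left out, the last holds). Time passes only in rows, so rows that do not move let the fingers close. It gives the time, the measured TCP pose, the force, the opening and the grip force at its end, in the units of the state.
- ctrl.get_state(): the state, without advancing time (a new reading comes with each control period).
- ctrl.get_image(name): name is "scene" or "side" or "wrist"; returns (picture, depth): 384x512x3 uint8, blue, green, red; 384x512 float32, m along the optical axis (not along the pixel's ray), 0 where there is no reading.
- ctrl.camera_info(name): a dict with "intrinsics" (3x3 intrinsics, pixels), "D" ([k1, k2, p1, p2, k3] as OpenCV has them; the pictures are not rectified), "R" (3x3) and "t" (3): a world point X has camera coordinates R X + t. Camera axes: x right, y down, z forward; pixel columns grow to the right and rows downward; lengths in m; the calibration is good to about 2 mm. A picture is of the moment at which its call begins: read the wrist's pose just before it. camera_info takes no time and is no camera call; for the wrist camera it gives the pose at the moment of the call.
- ctrl.close_job(): hands the job in; it is judged then, once.
The state is a dict: "time": time; "joint_positions": joint angles; "qd": joint speeds; "joint_torque": joint torques, N m; "position": TCP position; "tool_rot": TCP orientation; "ft_force": force on the tool from outside, world axes, zero at the start; "torque": the same for the moment, N m; "grip_width": opening from 0.0 (shut) to 1.0 (fully open); "grip_force": force on a finger pad.
Only numpy, scipy, OpenCV 4.12 (cv2) and the standard library are available. Lean on these libraries where they do the work, as an engineer would, in place of code of your own. Each camera call takes 0.05 s, during which the arm holds its last target. There are 200 camera calls.

## Working session

There is one attempt and no reset: what is moved stays moved. The work goes in short steps, Python scripts to look and compute and a shell command to move; the robot and the scene stay as the last step left them, time stands still between calls to the robot, and variables do not carry over. Pictures are saved under pics/ and viewed, at most 10 in all, crops included, and the job is handed in when it is done.

```bash
mkdir -p pics
cat > h.py <<'E'
import numpy as np, cv2
from bench import ctrl
from scipy.spatial.transform import Rotation as Ro
def grab(name):
    ci=ctrl.camera_info(name); im,d=ctrl.get_image(name); return im,d,ci
def ray(ci,px):
    K=np.array(ci["intrinsics"]);D=np.array(ci["D"],float);R=np.array(ci["R"]);t=np.array(ci["t"])
    u=cv2.undistortPoints(np.array(px,float).reshape(-1,1,2),K,D)[:,0]
    d=np.c_[u,np.ones(len(u))]@R; return -R.T@t,d
def onz(ci,px,z):
    o,d=ray(ci,px); return o+d*((z-o[2])/d[:,2])[:,None]
def proj(ci,X):
    R=np.array(ci["R"]);return cv2.projectPoints(np.array(X,float).reshape(-1,3),cv2.Rodrigues(R)[0],np.array(ci["t"],float),np.array(ci["intrinsics"]),np.array(ci["D"],float))[0][:,0]
def cloud(ci,d):
    v,u=np.mgrid[0:384,0:512]; o,r=ray(ci,np.c_[u.ravel(),v.ravel()])
    return (o+r*d.ravel()[:,None]).reshape(384,512,3)
E
python3 - <<'E'
from h import *
s=ctrl.get_state(); print(s["time"],s["position"],s["tool_rot"],s["ft_force"],s["grip_width"])
a,da,ca=grab("scene"); b,db,cb=grab("side")
import pickle; pickle.dump((a,da,ca,b,db,cb),open("v0.pkl","wb"))
cv2.imwrite("pics/a0.png",a); cv2.imwrite("pics/b0.png",b)
for c in (ca,cb): print(-np.array(c["R"]).T@c["t"])
E
```

```text
0.0 [0.21466601 0.61292284 0.22141394] [-0.52642978 -3.0969256   0.0031252 ] [0.82552648 0.54943058 1.05610115] 1.0016386988318131
[0.89382667 0.58579528 1.03279261]
[ 0.41259833 -1.11307551  1.00427879]
```

View pics/a0.png

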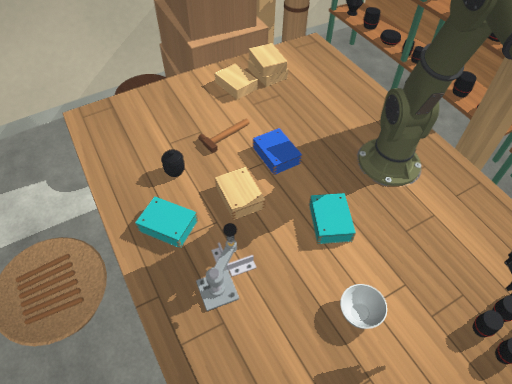

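View pics/b0.png

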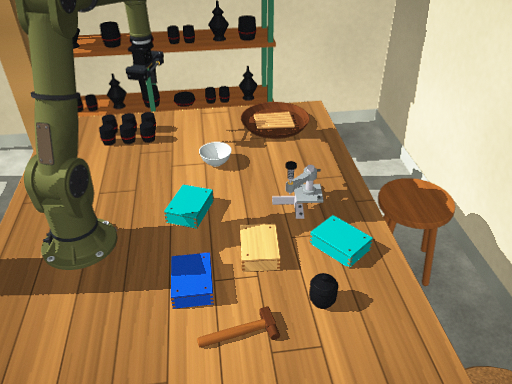

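The scene view shows the wooden box at about (240,192), the stand's column at (218,285), the cap at (230,229), and turquoise and blue look-alikes at (167,222), (332,218) and (277,150). The side view shows the box at (260,247), the cap at (291,166), the jar at (323,291), the mallet at (240,330) and the bowl at (215,155).

```bash
cat > m.py <<'E'
from h import *
import pickle
a,da,ca,b,db,cb=pickle.load(open("v0.pkl","rb"))
P=[]
for n,im,d,c,roi in (("scene",a,da,ca,(205,160,275,225)),("side",b,db,cb,(230,215,290,280))):
    X=cloud(c,d); hsv=cv2.cvtColor(im,cv2.COLOR_BGR2HSV)
    m=np.zeros((384,512),bool);x0,y0,x1,y1=roi;m[y0:y1,x0:x1]=True
    m&=(X[...,2]>.044)&(X[...,2]<.058)&(d>0)
    p=X[m]; print(n,len(p),np.median(p[:,2]))
    r=cv2.minAreaRect(p[:,:2].astype(np.float32)); print(r); print(cv2.boxPoints(r).round(4).tolist())
    # dark marks
    g=hsv[...,2]; mm=(m&(g<np.median(g[m])*.6)).astype(np.uint8)
    k,l,st,ce=cv2.connectedComponentsWithStats(mm)
    for i in range(1,k):
        if st[i,4]>2: print("dark",st[i,4],ce[i].round(1),onz(c,ce[i:i+1],.05)[0].round(4))
    # stand roi
for n,im,d,c,roi in (("scene",a,da,ca,(185,215,265,315)),("side",b,db,cb,(262,150,335,225))):
    X=cloud(c,d);x0,y0,x1,y1=roi;Q=X[y0:y1,x0:x1].reshape(-1,3)
    for lo,hi in ((.165,.19),(.112,.124),(.099,.107),(.029,.035),(.009,.0145)):
        p=Q[(Q[:,2]>lo)&(Q[:,2]<hi)]
        if len(p)>3:
            r=cv2.minAreaRect(p[:,:2].astype(np.float32)); print(n,lo,len(p),np.median(p,0).round(4),[np.round(v,4) for v in r],cv2.boxPoints(r).round(3).tolist())
for n,im,roi in (("a",a,(180,150,290,320)),("b",b,(225,145,345,285))):
    x0,y0,x1,y1=roi; cv2.imwrite(f"pics/{n}c.png",cv2.resize(im[y0:y1,x0:x1],None,fx=3.5,fy=3.5,interpolation=cv2.INTER_CUBIC))
x=[cv2.imread(f"pics/{n}c.png") for n in "ab"]; h=max(i.shape[0] for i in x)
o=np.hstack([cv2.copyMakeBorder(i,0,h-i.shape[0],0,0,0) for i in x]); print(o.shape); cv2.imwrite("pics/c.png",o if o.shape[0]<=600 and o.shape[1]<=800 else o[:600,:800])
E
python3 m.py
```

```text
scene 1332 0.05009944153106266
((0.494766503572464, -0.1110033169388771), (0.15402984619140625, 0.21096596121788025), 85.17041015625)
[[0.3831999897956848, -0.17890000343322754], [0.5934000015258789, -0.19660000503063202], [0.6064000129699707, -0.04309999942779541], [0.3961000144481659, -0.02539999969303608]]
dark 20 [241.7 208.4] [ 0.576  -0.0401  0.05  ]
side 1349 0.05067191156844508
((0.5429734587669373, -0.12111297249794006), (0.1572236269712448, 0.11002972722053528), 85.74166870117188)
[[0.4823000133037567, -0.19539999961853027], [0.5920000076293945, -0.20360000431537628], [0.6036999821662903, -0.046799998730421066], [0.49390000104904175, -0.038600001484155655]]
dark 3 [255. 224.] [ 0.5418 -0.0443  0.05  ]
dark 3 [245.7 227.7] [ 0.5112 -0.057   0.05  ]
dark 3 [262. 260.] [ 0.5415 -0.1994  0.05  ]
scene 0.165 149 [0.6752 0.0855 0.1789] [array([0.6741, 0.0834]), array([0.0353, 0.0312]), np.float64(61.409)] [[0.6520000100135803, 0.07500000298023224], [0.6790000200271606, 0.05999999865889549], [0.6959999799728394, 0.09099999815225601], [0.6690000295639038, 0.10599999874830246]]
scen
[... 1836 characters left out ...]
830000281333923, 0.03999999910593033], [0.7860000133514404, 0.14100000262260437], [0.753000020980835, 0.17499999701976776]]
side 0.029 80 [0.6801 0.0996 0.0321] [array([0.7049, 0.1064]), array([0.1416, 0.1114]), np.float64(39.1332)] [[0.6150000095367432, 0.10499999672174454], [0.6850000023841858, 0.01899999938905239], [0.7950000166893005, 0.1080000028014183], [0.7250000238418579, 0.1940000057220459]]
side 0.009 283 [0.7367 0.1182 0.012 ] [array([0.7296, 0.1159]), array([0.1892, 0.1183]), np.float64(37.4141)] [[0.6190000176429749, 0.10499999672174454], [0.6899999976158142, 0.010999999940395355], [0.8410000205039978, 0.12600000202655792], [0.7689999938011169, 0.2199999988079071]]
(595, 805, 3)
```

View pics/c.png

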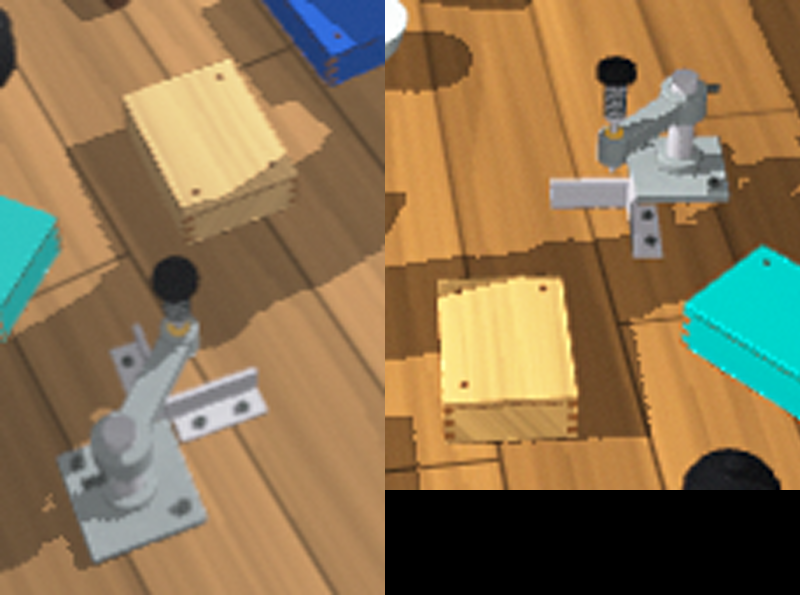

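The crops show punch marks on three corners of the box, with the +x, -y corner clean. The box x axis points along world +x, about -4°, and the stand is turned about the same. Next I locate the obstacles and improve the stand's pose.

```bash
cat > m2.py <<'E'
from h import *
import pickle
a,da,ca,b,db,cb=pickle.load(open("v0.pkl","rb"))
for n,im,d,c in (("scene",a,da,ca),("side",b,db,cb)):
    X=cloud(c,d); hsv=cv2.cvtColor(im,cv2.COLOR_BGR2HSV); H,S,V=cv2.split(hsv)
    on=(d>0)&(X[...,2]>.006)&(X[...,2]<.2)&(X[...,0]>.25)&(X[...,0]<1.0)&(abs(X[...,1])<.55)
    k,l,st,ce=cv2.connectedComponentsWithStats(on.astype(np.uint8))
    for i in range(1,k):
        if st[i,4]>80:
            p=X[l==i]; print(n,ce[i].round(),"n",st[i,4],"min",np.percentile(p,1,axis=0).round(3),"max",np.percentile(p,99,axis=0).round(3),"hsv",hsv[l==i].mean(0).round())
    # cap: dark pixels above 0.15
    cap=(d>0)&(X[...,2]>.172)&(X[...,2]<.186)&(X[...,0]>.6)&(X[...,0]<.75)&(abs(X[...,1]-.08)<.06)
    p=X[cap]; print("cap",cv2.minEnclosingCircle(p[:,:2].astype(np.float32)),np.median(p[:,2]))
    # fence tops
    f=(d>0)&(abs(X[...,2]-.032)<.003)&(X[...,0]>.59)&(X[...,0]<.72)&(X[...,1]>0)&(X[...,1]<.13)&(S<60)
    p=X[f][:,:2]; print("fence",len(p))
    for name,sel in (("xleg",p[:,0]<.665),("yleg",p[:,1]<.075)):
        q=p[sel]
        if len(q)>4:
            v=cv2.fitLine(q.astype(np.float32),cv2.DIST_HUBER,0,.01,.01).ravel(); print(name,len(q),np.degrees(np.arctan2(v[1],v[0])),v[2:],q.min(0),q.max(0))
E
python3 m2.py
```

```text
scene [222. 135.] n 457 min [ 0.351 -0.423  0.007] max [ 0.552 -0.339  0.03 ] hsv [ 13. 137. 144.]
scene [277. 150.] n 1342 min [ 0.29  -0.293  0.007] max [ 0.397 -0.143  0.055] hsv [111. 183. 168.]
scene [173. 162.] n 514 min [ 0.655 -0.349  0.01 ] max [ 0.724 -0.286  0.102] hsv [94. 29. 46.]
scene [240. 192.] n 1633 min [ 0.489 -0.189  0.007] max [ 0.603 -0.037  0.055] hsv [ 19. 105. 209.]
scene [331. 218.] n 1852 min [0.275 0.027 0.009] max [0.42  0.198 0.054] hsv [ 87. 181. 173.]
scene [167. 221.] n 1947 min [ 0.711 -0.202  0.008] max [ 0.876 -0.035  0.054] hsv [ 88. 184. 179.]
scene [222. 274.] n 1907 min [0.629 0.045 0.007] max [0.801 0.193 0.181] hsv [ 93.  17. 140.]
scene [364. 306.] n 1499 min [0.388 0.334 0.006] max [0.504 0.449 0.058] hsv [ 83.  10. 174.]
cap ((0.6734315156936646, 0.08309252560138702), 0.01837916299700737) 0.17896927648782768
fence 67
xleg 31 -7.0998397 [0.64076686 0.10799251] [0.62142946 0.10289857] [0.66422339 0.11285081]
yleg 14 81.84432 [0.6905099  0.04332404] [0.68659489 0.03073317] [0.69361896 0.05809144]
side [278. 135.] n 153 min [0.623 0.507 0.007
[... 396 characters left out ...]
0.055] hsv [ 88. 247. 198.]
side [259. 247.] n 1701 min [ 0.485 -0.199  0.008] max [ 0.597 -0.047  0.055] hsv [ 21. 131. 230.]
side [191. 280.] n 2091 min [ 0.286 -0.299  0.009] max [ 0.395 -0.149  0.055] hsv [108. 226. 190.]
side [323. 290.] n 823 min [ 0.651 -0.365  0.014] max [ 0.718 -0.302  0.103] hsv [102.  42.  31.]
side [243. 329.] n 1066 min [ 0.352 -0.431  0.007] max [ 0.549 -0.348  0.031] hsv [ 12. 185. 144.]
cap ((0.6737968921661377, 0.07768236100673676), 0.020805707201361656) 0.17901779066901097
fence 67
xleg 29 -6.279152 [0.6389655  0.10213967] [0.61843111 0.09551553] [0.66224499 0.10989472]
yleg 15 83.39456 [0.68909854 0.04484109] [0.68458498 0.01914664] [0.69409492 0.073921  ]
```

```bash
cat > plan.py <<'E'
# plan.rows(waypoints): waypoints = [(x,y,z,theta_deg of tool y,n rows)], prints tool-frame rows from the measured pose
from h import *
def pose(th):
    c,s=np.cos(np.radians(th)),np.sin(np.radians(th)); return Ro.from_matrix(np.array([[-s,c,0],[c,s,0],[0,0,-1]]))
def angle(st): y=Ro.from_rotvec(st["tool_rot"]).as_matrix()[:,1]; return np.degrees(np.arctan2(y[1],y[0]))
def rows(wps,g,start=None):
    s=ctrl.get_state(); p=np.array(s["position"]); R=Ro.from_rotvec(s["tool_rot"]); th=angle(s)
    if start: p=np.array(start[:3],float); th=start[3]; R=pose(th)
    else: print("at",s["time"],p.round(4),round(th,2))
    for x,y,z,t,n in wps:
        q=np.array([x,y,z]); p0,t0=p.copy(),th; out=[]
        for k in range(1,n+1):
            pk=p0+(q-p0)*k/n; tk=t0+(t-t0)*k/n; Rk=pose(tk)
            sh=R.inv().apply(pk-p).round(4); tu=np.degrees((R.inv()*Rk).as_rotvec()).round(1)
            out.append([g]+[float(v)+0. for v in sh]+[float(v)+0. for v in tu]); p=p+R.apply(sh); R=R*Ro.from_rotvec(np.radians(tu)); th=tk
        print("->",(x,y,z,t)); print(str(out).replace(" ",""))
E
python3 - <<'E'
from plan import *
rows([(.48,.2,.25,45,9),(.535,-.23,.2,-4.5,9),(.535,-.23,.022,-4.5,5)],.07)
E
```

```text
at 0.1 [0.2147 0.613  0.2215] 70.71
-> (0.48, 0.2, 0.25, 45)
[[0.07,-0.043,-0.0336,-0.0031,-0.1,0.0,2.9],[0.07,-0.0446,-0.0313,-0.0032,0.0,0.0,2.8],[0.07,-0.0461,-0.0292,-0.0031,0.0,0.0,2.9],[0.07,-0.0475,-0.0267,-0.0032,0.0,0.0,2.8],[0.07,-0.0488,-0.0244,-0.0031,0.0,0.0,2.9],[0.07,-0.05,-0.0219,-0.0032,0.0,0.0,2.8],[0.07,-0.0509,-0.0195,-0.0031,0.0,0.0,2.9],[0.07,-0.0519,-0.0168,-0.0032,0.0,0.0,2.9],[0.07,-0.0527,-0.0142,-0.0031,0.0,0.0,2.8]]
-> (0.535, -0.23, 0.2, -4.5)
[[0.07,-0.0381,-0.0295,0.0056,0.0,0.0,5.5],[0.07,-0.0407,-0.0257,0.0055,0.0,0.0,5.5],[0.07,-0.0431,-0.0216,0.0056,0.0,0.0,5.5],[0.07,-0.0449,-0.0175,0.0055,0.0,0.0,5.5],[0.07,-0.0463,-0.013,0.0056,0.0,0.0,5.5],[0.07,-0.0474,-0.0086,0.0055,0.0,0.0,5.5],[0.07,-0.048,-0.0039,0.0056,0.0,0.0,5.5],[0.07,-0.0482,0.0006,0.0056,0.0,0.0,5.5],[0.07,-0.0479,0.0053,0.0055,0.0,0.0,5.5]]
-> (0.535, -0.23, 0.022, -4.5)
[[0.07,0.0,0.0,0.0356,0.0,0.0,0.0],[0.07,0.0,0.0,0.0356,0.0,0.0,0.0],[0.07,0.0,0.0,0.0356,0.0,0.0,0.0],[0.07,0.0,0.0,0.0356,0.0,0.0,0.0],[0.07,0.0001,0.0,0.0356,0.0,0.0,0.0]]
```

```bash
python3 -m handwheel '[[0.07,-0.043,-0.034,-0.003,0,0,2.9],[0.07,-0.045,-0.031,-0.003,0,0,2.8],[0.07,-0.046,-0.029,-0.003,0,0,2.9],[0.07,-0.047,-0.027,-0.003,0,0,2.8],[0.07,-0.049,-0.024,-0.003,0,0,2.9],[0.07,-0.05,-0.022,-0.003,0,0,2.8],[0.07,-0.051,-0.02,-0.003,0,0,2.9],[0.07,-0.052,-0.017,-0.003,0,0,2.9],[0.07,-0.053,-0.014,-0.003,0,0,2.8]]'
python3 -m handwheel '[[0.07,-0.038,-0.03,0.006,0,0,5.5],[0.07,-0.041,-0.026,0.006,0,0,5.5],[0.07,-0.043,-0.022,0.006,0,0,5.5],[0.07,-0.045,-0.018,0.005,0,0,5.5],[0.07,-0.046,-0.013,0.005,0,0,5.5],[0.07,-0.047,-0.009,0.005,0,0,5.5],[0.07,-0.048,-0.004,0.005,0,0,5.5],[0.07,-0.048,0,0.005,0,0,5.5],[0.07,-0.048,0.005,0.005,0,0,5.5],[0.07,0,0,0,0,0,0],[0.07,0,0,0,0,0,0]]'
python3 - <<'E'
from plan import *
rows([(.538,-.23,.022,-4.5,5)],.07)
w,d,c=grab("wrist"); cv2.imwrite("pics/w1.png",w); import pickle; pickle.dump((w,d,c),open("w1.pkl","wb"))
print(-np.array(c["R"]).T@c["t"])
E
```

```text
time: 1.23
position: [0.4808, 0.1982, 0.2495]
tool_rot: [-1.204, -2.901, -0.0]
ft_force: [0.9, 0.1, -0.3]
grip_width: 0.803
grip_force: 0.0
time: 2.6
position: [0.5323, -0.2301, 0.2011]
tool_rot: [-2.305, -2.132, 0.0]
ft_force: [0.3, 0.4, -0.1]
grip_width: 0.802
grip_force: 0.0
at 2.6 [ 0.5323 -0.2301  0.2011] -4.47
-> (0.538, -0.23, 0.022, -4.5)
[[0.07,0.0001,0.0012,0.0358,-0.1,0.0,0.0],[0.07,0.0001,0.0011,0.0358,0.0,0.0,0.0],[0.07,0.0001,0.0011,0.0358,0.0,0.0,0.0],[0.07,0.0001,0.0011,0.0358,0.0,0.0,0.0],[0.07,0.0001,0.0011,0.0359,0.0,0.0,0.0]]
[ 0.53686011 -0.1649207   0.36434109]
```

View pics/w1.png

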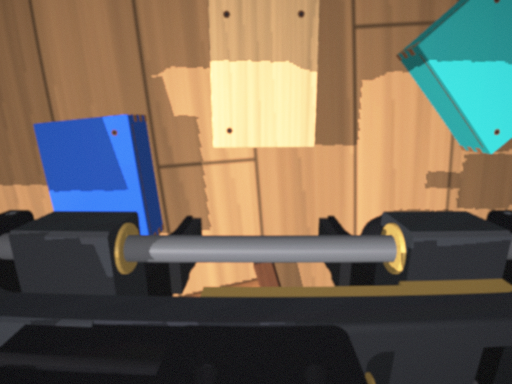

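The wrist view shows the box's near edge from (212,147) to (316,147). The marks sit at (226,14), (301,14) and (229,130), and the corner at right front is unmarked. The fingers lie just in front, at the bottom of the picture.

```bash
python3 - <<'E'
from plan import *
import pickle
w,d,c=pickle.load(open("w1.pkl","rb"))
p=onz(c,[[212,147],[316,147],[226,14],[301,14],[229.5,130]],.05)[:,:2]; print(p.round(4).tolist())
X=cloud(c,d); print(X[100,265],X[140,265])
u=p[1]-p[0]; print(np.degrees(np.arctan2(u[1],u[0])),np.linalg.norm(u), "centre",(p[3]+p[4])/2)
v=p[2]-p[4]; print(np.degrees(np.arctan2(v[1],v[0]))-90,np.linalg.norm(v))
E
python3 -m handwheel '[[0.07,0,0.001,0.036,0,0,0],[0.07,0,0.001,0.036,0,0,0],[0.07,0,0.001,0.036,0,0,0],[0.07,0,0.001,0.036,0,0,0],[0.07,0,0.001,0.036,0,0,0],[0.07,0,0,0,0,0,0],[0.07,0,0,0,0,0,0]]'
```

```text
[[0.4829, -0.1888], [0.5956, -0.1975], [0.5114, -0.0584], [0.5859, -0.0642], [0.5037, -0.1722]]
[ 0.54391622 -0.14444043  0.05097102] [ 0.54084782 -0.18570592  0.05167398]
-4.443573296149544 0.11302165534157417 centre [ 0.54479498 -0.11821083]
-3.8716409445508333 0.11407479800706383
time: 3.52
position: [0.5385, -0.2306, 0.0229]
tool_rot: [2.304, 2.133, 0.002]
ft_force: [0.5, 0.2, 0.5]
grip_width: 0.805
grip_force: 0.0
```

```bash
cat >> plan.py <<'E'
def arc(P,th,I,total,n):
    P,I=np.array(P),np.array(I); w=[]
    for k in range(1,n+1):
        a=np.radians(total*k/n); r=Ro.from_rotvec([0,0,a]).as_matrix()[:2,:2]@(P[:2]-I); w.append((*(I+r),P[2],th+total*k/n))
    return w
E
python3 - <<'E'
from plan import *
rows([(.5383,-.204,.0225,-4.2,3)],.07)
w=arc((.5383,-.203,.0225),-4.2,(.4498,-.1112),46,11); print(w[-1])
rows([(*w[0],1)],.07,start=(.5383,-.203,.0225,-4.2))
E
```

```text
at 3.525 [ 0.5385 -0.2306  0.0229] -4.42
-> (0.5383, -0.204, 0.0225, -4.2)
[[0.07,0.0088,-0.0007,0.0001,0.1,0.0,-0.1],[0.07,0.0089,-0.0008,0.0002,0.0,0.0,0.0],[0.07,0.0088,-0.0007,0.0001,0.0,0.0,-0.1]]
(np.float64(0.5773126594567095), np.float64(-0.11130806607816532), np.float64(0.0225), 41.8)
-> (np.float64(0.5447585968657684), np.float64(-0.19630202630539692), np.float64(0.0225), -0.01818181818181852)
[[0.07,0.0072,0.006,0.0,0.0,0.0,-4.2]]
```

```bash
python3 -m handwheel '[[0.07,0.009,-0.001,0,0,0,-0.1],[0.07,0.009,-0.001,0,0,0,0],[0.07,0.009,-0.001,0,0,0,-0.1],[0.07,0.0036,0.003,0,0,0,-2.1],[0.07,0.0036,0.003,0,0,0,-2.1]]'
python3 -m handwheel '[[0.07,0.0072,0.006,0,0,0,-4.2],[0.07,0.0072,0.006,0,0,0,-4.2],[0.07,0.0072,0.006,0,0,0,-4.2],[0.07,0.0072,0.006,0,0,0,-4.2],[0.07,0.0072,0.006,0,0,0,-4.2]]'
python3 - <<'E'
from plan import *
a,da,ca=grab("scene"); b,db,cb=grab("side")
cv2.imwrite("pics/s2.png",np.vstack([a[100:330,100:420],b[120:350,150:470]]))
rows([],.07)
E
```

```text
time: 4.15
position: [0.5435, -0.1983, 0.0221]
tool_rot: [2.22, 2.22, -0.0]
ft_force: [-0.2, -4.2, 1.8]
grip_width: 0.811
grip_force: 1.8
time: 4.78
position: [0.5685, -0.1585, 0.0221]
tool_rot: [1.777, 2.588, -0.0]
ft_force: [1.0, -3.3, 1.1]
grip_width: 0.805
grip_force: 1.7
at 4.875 [ 0.5686 -0.1569  0.0219] 21.06
```

View pics/s2.png

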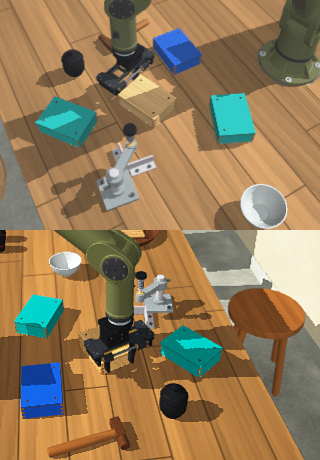

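The upper half shows the box at (145,98) turning with the fingers, with nothing else touched. I continue the arc.

```bash
python3 -m handwheel '[[0.07,0.0072,0.006,0,0,0,-4.2],[0.07,0.0072,0.006,0,0,0,-4.2],[0.07,0.0072,0.006,0,0,0,-4.2],[0.07,0.0072,0.006,0,0,0,-4.2],[0.07,0.0072,0.006,0,0,0,-4.2],[0.07,0,0,0,0,0,0],[0.07,-0.02,0,-0.03,0,0,0],[0.07,-0.02,0,-0.06,0,0,0],[0.07,-0.02,0,-0.06,0,0,0],[0.07,-0.02,0,-0.03,0,0,0],[0.07,0,0,0,0,0,0]]'
cat > box.py <<'E'
from plan import *
def box(names=("scene","side","wrist"),tol=.007):
    out=[]
    for n in names:
        im,d,c=grab(n); X=cloud(c,d); H,S,V=cv2.split(cv2.cvtColor(im,cv2.COLOR_BGR2HSV))
        m=(d>0)&(abs(X[...,2]-.0505)<tol)&(X[...,0]>.42)&(X[...,0]<.72)&(X[...,1]>-.25)&(X[...,1]<.15)&(H<32)&(S>40)
        m=cv2.morphologyEx(m.astype(np.uint8),cv2.MORPH_OPEN,np.ones((3,3)))
        k,l,st,ce=cv2.connectedComponentsWithStats(m)
        i=1+st[1:,4].argmax(); p=X[l==i]; r=cv2.minAreaRect(p[:,:2].astype(np.float32)); q=cv2.boxPoints(r)
        e=max(((q[(j+1)%4]-q[j]) for j in range(4)),key=np.linalg.norm); a=np.degrees(np.arctan2(e[1],e[0]))%180
        print(n,len(p),"centre",np.round(r[0],4),"size",np.round(sorted(r[1]),4),"long-axis",round(a,2),"z",np.median(p[:,2]).round(4))
E
python3 - <<'E'
from box import *
box(); w,d,c=grab("wrist"); cv2.imwrite("pics/w3.png",w); rows([],.07)
E
```

```text
time: 6.25
position: [0.6301, -0.1727, 0.2027]
tool_rot: [1.284, 2.863, 0.001]
ft_force: [-0.8, -0.1, -0.3]
grip_width: 0.803
grip_force: 0.0
scene 1405 centre [ 0.5181 -0.0432] size [0.1153 0.1507] long-axis 131.84 z 0.0503
side 1232 centre [ 0.5163 -0.0473] size [0.116  0.1567] long-axis 132.08 z 0.0505
wrist 10553 centre [ 0.5381 -0.0674] size [0.0924 0.1106] long-axis 41.92 z 0.051
at 6.45 [ 0.6275 -0.1696  0.198 ] 41.91
```

View pics/w3.png

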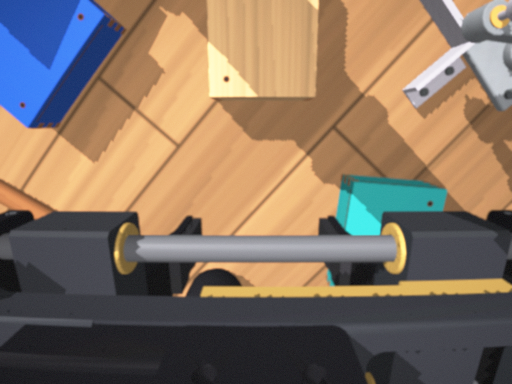

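The wrist view shows the box from (208,0) to (318,97) with its marked corner at (227,79), aligned with the gripper. The stand is at upper right. Next comes the second arc, on the box's own -x face.

Run:
```python
from plan import *
rows([(.450,-.105,.2,-48,9),(.450,-.105,.022,-48,4),(.4675,-.0898,.022,-48,3)],.085)
w=arc((.4686,-.0888,.022),-48,(.4536,.0256),41,10); print(w[-1])
rows([(*w[0],1)],.085,start=(.4686,-.0888,.022,-48))
```

```text
at 6.45 [ 0.6275 -0.1696  0.198 ] 41.91
-> (0.45, -0.105, 0.2, -48)
[[0.085,0.0185,-0.0099,-0.0001,-0.1,-0.2,10.0],[0.085,0.0165,-0.0129,-0.0003,0.0,0.0,10.0],[0.085,0.014,-0.0157,-0.0002,0.0,0.0,10.0],[0.085,0.0111,-0.0178,-0.0002,0.0,0.0,10.0],[0.085,0.0079,-0.0194,-0.0002,0.0,0.0,10.0],[0.085,0.0043,-0.0206,-0.0002,0.0,0.0,9.9],[0.085,0.0007,-0.021,-0.0002,0.0,0.0,10.0],[0.085,-0.0029,-0.0207,-0.0003,0.0,0.0,10.0],[0.085,-0.0065,-0.02,-0.0002,0.0,0.0,10.0]]
-> (0.45, -0.105, 0.022, -48)
[[0.085,0.0,0.0,0.0445,0.0,0.0,0.0],[0.085,0.0001,0.0,0.0445,0.0,0.0,0.0],[0.085,0.0,0.0,0.0445,0.0,0.0,0.0],[0.085,0.0,0.0,0.0445,0.0,0.0,0.0]]
-> (0.4675, -0.0898, 0.022, -48)
[[0.085,0.0077,0.0001,0.0,0.0,0.0,0.0],[0.085,0.0078,0.0002,0.0,0.0,0.0,0.0],[0.085,0.0077,0.0001,0.0,0.0,0.0,0.0]]
(np.float64(0.5399737966198556), np.float64(-0.0508978905426275), np.float64(0.022), -7.0)
-> (np.float64(0.47674091937562346), np.float64(-0.0874347639023097), np.float64(0.022), -43.9)
[[0.085,0.007,0.0044,0.0,0.0,0.0,-4.1]]
```

```bash
python3 -m handwheel '[[0.085,0.018,-0.01,0,-0.1,-0.2,10],[0.085,0.017,-0.013,0,0,0,10],[0.085,0.014,-0.016,0,0,0,10],[0.085,0.011,-0.018,0,0,0,10],[0.085,0.008,-0.019,0,0,0,10],[0.085,0.004,-0.021,0,0,0,9.9],[0.085,0.001,-0.021,0,0,0,10],[0.085,-0.003,-0.021,0,0,0,10],[0.085,-0.006,-0.02,0,0,0,10],[0.085,0,0,0,0,0,0],[0.085,0,0,0,0,0,0]]'
python3 - <<'E'
from plan import *
rows([(.450,-.105,.022,-48,4),(.4675,-.0898,.022,-48,3)],.085)
E
```

```text
time: 7.82
position: [0.451, -0.1058, 0.199]
tool_rot: [2.929, 1.13, 0.004]
ft_force: [0.2, 0.2, 0.1]
grip_width: 0.979
grip_force: 0.0
at 7.825 [ 0.451  -0.1058  0.199 ] -47.82
-> (0.45, -0.105, 0.022, -48)
[[0.085,-0.0001,-0.0005,0.0443,0.2,-0.1,0.0],[0.085,0.0,-0.0002,0.0442,0.0,0.0,0.1],[0.085,-0.0001,-0.0003,0.0443,0.0,0.0,0.0],[0.085,0.0,-0.0003,0.0442,0.0,0.0,0.1]]
-> (0.4675, -0.0898, 0.022, -48)
[[0.085,0.0077,0.0001,0.0,0.0,0.0,0.0],[0.085,0.0078,0.0001,0.0,0.0,0.0,0.0],[0.085,0.0077,0.0002,0.0,0.0,0.0,0.0]]
```

```bash
python3 -m handwheel '[[0.085,0,0,0.044,0,0,0],[0.085,0,-0.001,0.044,0,0,0.1],[0.085,0,0,0.044,0,0,0],[0.085,0,0,0.044,0,0,0],[0.085,0,0,0,0,0,0],[0.085,0.008,0,0,0,0,0],[0.085,0.008,0,0,0,0,0],[0.085,0.008,0,0,0,0,0]]'
python3 -m handwheel '[[0.085,0.0035,0.0022,0,0,0,-2],[0.085,0.007,0.0044,0,0,0,-4.1],[0.085,0.007,0.0044,0,0,0,-4.1],[0.085,0.007,0.0044,0,0,0,-4.1],[0.085,0.007,0.0044,0,0,0,-4.1],[0.085,0.007,0.0044,0,0,0,-4.1]]'
python3 - <<'E'
from box import *
box(("scene","side")); rows([],.085)
E
```

```text
time: 8.82
position: [0.4704, -0.0891, 0.025]
tool_rot: [2.93, 1.123, 0.008]
ft_force: [-2.8, -2.9, 3.4]
grip_width: 0.976
grip_force: 2.0
time: 9.57
position: [0.5117, -0.076, 0.0239]
tool_rot: [2.653, 1.675, 0.003]
ft_force: [-1.8, -2.4, 2.1]
grip_width: 0.981
grip_force: 1.8
scene 1460 centre [ 0.539  -0.0136] size [0.1142 0.1501] long-axis 152.93 z 0.0501
side 117 centre [ 0.5126 -0.0559] size [0.0222 0.0782] long-axis 153.82 z 0.0501
at 9.675 [ 0.5124 -0.0749  0.024 ] -25.5
```

```bash
python3 -m handwheel '[[0.085,0.007,0.0044,0,0,0,-4.1],[0.085,0.007,0.0044,0,0,0,-4.1],[0.085,0.007,0.0044,0,0,0,-4.1],[0.085,0.007,0.0044,0,0,0,-4.1],[0.085,0.004,0.002,0,0,0,-2.1],[0.085,0,0,0,0,0,0]]'
python3 - <<'E'
from box import *
box(("scene","side")); rows([],.085)
E
```

```text
time: 10.42
position: [0.5402, -0.0505, 0.0238]
tool_rot: [2.352, 2.077, 0.003]
ft_force: [-0.4, -1.8, -0.2]
grip_width: 0.976
grip_force: 0.5
scene 1522 centre [0.5474 0.0159] size [0.1167 0.1538] long-axis 174.86 z 0.0501
side 160 centre [ 0.5404 -0.0323] size [0.0327 0.0815] long-axis 173.87 z 0.0501
at 10.525 [ 0.5399 -0.0504  0.0238] -7.14
```

```bash
python3 -m handwheel '[[0.085,0.005,0,0,0,0,0],[0.085,0.006,0,0,0,0,0],[0.085,0.006,0,0,0,0,0],[0.085,0.006,0,0,0,0,0],[0.085,0.006,0,0,0,0,0],[0.085,0.003,0,0,0,0,0],[0.085,0,0,0,0,0,0],[0.085,-0.03,0,0,0,0,0],[0.085,-0.03,0,-0.06,0,0,0],[0.085,0,0,-0.06,0,0,0],[0.085,0,0,-0.06,0,0,0],[0.085,0,0,0,0,0,0]]'
python3 - <<'E'
from box import *
box(); w,d,c=grab("wrist"); cv2.imwrite("pics/w4.png",w); import pickle; pickle.dump((w,d,c),open("w4.pkl","wb"))
rows([],.085)
E
```

```text
time: 12.02
position: [0.5395, -0.0749, 0.2049]
tool_rot: [2.347, 2.075, 0.017]
ft_force: [-0.4, 0.1, -0.3]
grip_width: 0.98
grip_force: 0.0
scene 1582 centre [0.5518 0.0499] size [0.1134 0.1509] long-axis 173.02 z 0.0501
side 1048 centre [0.551  0.0456] size [0.1177 0.15  ] long-axis 172.96 z 0.0503
wrist 16579 centre [0.5525 0.0471] size [0.1099 0.1506] long-axis 172.93 z 0.0511
at 12.225 [ 0.5351 -0.075   0.198 ] -7.04
```

View pics/w4.png

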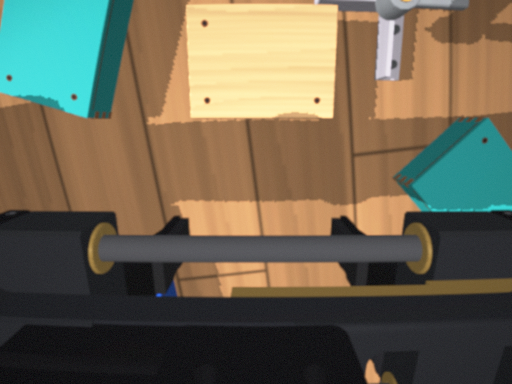

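The box lies at (262,60) in the wrist view, square to the fences. The unmarked corner is at upper right, towards the stand's nose at (398,5). Next I push along stand +x from the left face.

Run:
```python
from plan import *
rows([(.4535,.0592,.2,83,9),(.4535,.0592,.022,83,4)],.05)
```

```text
at 12.225 [ 0.5351 -0.075   0.198 ] -7.04
-> (0.4535, 0.0592, 0.2, 83)
[[0.05,0.0137,-0.0108,-0.0002,0.0,0.0,-10.0],[0.05,0.0154,-0.0083,-0.0003,0.0,0.1,-10.0],[0.05,0.0165,-0.0055,-0.0002,0.0,0.0,-10.0],[0.05,0.0173,-0.0025,-0.0002,0.0,0.0,-10.0],[0.05,0.0174,0.0005,-0.0002,0.1,0.0,-10.0],[0.05,0.0171,0.0035,-0.0003,0.0,0.0,-10.0],[0.05,0.0162,0.0065,-0.0002,0.0,0.0,-10.0],[0.05,0.0149,0.0092,-0.0002,0.0,0.0,-10.0],[0.05,0.013,0.0116,-0.0002,0.0,-0.1,-10.0]]
-> (0.4535, 0.0592, 0.022, 83)
[[0.05,0.0,0.0,0.0445,0.0,0.0,0.0],[0.05,0.0001,0.0,0.0445,0.0,0.0,0.0],[0.05,0.0,0.0,0.0445,0.0,0.0,0.0],[0.05,0.0001,0.0,0.0445,0.0,0.0,0.0]]
```

```bash
python3 -m handwheel '[[0.05,0.014,-0.011,0,0,0,-10],[0.05,0.015,-0.008,0,0,0,-10],[0.05,0.017,-0.006,0,0,0,-10],[0.05,0.017,-0.002,0,0,0,-10],[0.05,0.017,0,0,0,0,-10],[0.05,0.017,0.004,0,0,0,-10],[0.05,0.016,0.006,0,0,0,-10],[0.05,0.015,0.009,0,0,0,-10],[0.05,0.013,0.012,0,0,0,-10],[0.05,0,0,0,0,0,0],[0.05,0,0,0,0,0,0]]'
python3 - <<'E'
from plan import *
rows([(.4535,.0592,.022,83,4),(.466,.0577,.022,83,2)],.05)
E
```

```text
time: 13.6
position: [0.4546, 0.0572, 0.1983]
tool_rot: [0.199, 3.133, -0.004]
ft_force: [0.1, -0.2, 1.0]
grip_width: 0.569
grip_force: 0.0
at 13.6 [0.4546 0.0572 0.1983] 82.72
-> (0.4535, 0.0592, 0.022, 83)
[[0.05,0.0005,0.0005,0.0441,-0.1,0.1,-0.1],[0.05,0.0003,0.0005,0.044,0.0,0.0,0.0],[0.05,0.0004,0.0005,0.0441,0.0,0.0,-0.1],[0.05,0.0004,0.0005,0.0441,0.0,0.0,-0.1]]
-> (0.466, 0.0577, 0.022, 83)
[[0.05,-0.0063,0.0,0.0,0.0,0.0,0.0],[0.05,-0.0063,0.0,0.0,0.0,0.0,0.0]]
```

```bash
python3 -m handwheel '[[0.05,0,0.001,0.044,0,0,-0.1],[0.05,0,0,0.044,0,0,0],[0.05,0,0.001,0.044,0,0,-0.1],[0.05,0,0,0.044,0,0,-0.1],[0.05,0,0,0,0,0,0],[0.05,-0.006,0,0,0,0,0],[0.05,-0.006,0,0,0,0,0],[0.05,-0.006,0,0,0,0,0],[0.05,-0.006,0,0,0,0,0],[0.05,-0.006,0,0,0,0,0],[0.05,-0.006,0,0,0,0,0],[0.05,-0.006,0,0,0,0,0]]'
python3 -m handwheel '[[0.05,-0.006,0,0,0,0,0],[0.05,-0.006,0,0,0,0,0],[0.05,-0.006,0,0,0,0,0],[0.05,-0.004,0,0,0,0,0],[0.05,0,0,0,0,0,0]]'
python3 - <<'E'
from box import *
box(("scene","side")); rows([],.05)
E
```

```text
time: 15.1
position: [0.497, 0.055, 0.0242]
tool_rot: [0.186, 3.134, -0.001]
ft_force: [-5.9, 0.3, 3.8]
grip_width: 0.575
grip_force: 2.9
time: 15.72
position: [0.5198, 0.0522, 0.024]
tool_rot: [0.186, 3.132, -0.001]
ft_force: [-2.1, 0.7, 1.9]
grip_width: 0.574
grip_force: 1.4
scene 1141 centre [0.5994 0.0447] size [0.1112 0.1326] long-axis 173.94 z 0.0501
side 915 centre [0.6046 0.0387] size [0.117  0.1476] long-axis 172.54 z 0.0504
at 15.825 [0.5198 0.0521 0.0238] 83.21
```

```bash
python3 -m handwheel '[[0.05,-0.003,0,0,0,0,0],[0.05,-0.003,0,0,0,0,0],[0.05,-0.001,0,0,0,0,0]]'; for i in 1; do python3 -m handwheel '[[0.05,-0.001,0,0,0,0,0]]'; python3 -m handwheel '[[0.05,-0.001,0,0,0,0,0]]';  python3 -m handwheel '[[0.05,-0.001,0,0,0,0,0]]'; done | grep -E "pos|ft_"
```

```text
time: 16.2
position: [0.5256, 0.0512, 0.0234]
tool_rot: [0.186, 3.134, -0.002]
ft_force: [-6.4, 0.6, 5.0]
grip_width: 0.573
grip_force: 3.1
position: [0.5263, 0.0512, 0.0234]
ft_force: [-5.4, 1.0, 5.5]
position: [0.5269, 0.0511, 0.0233]
ft_force: [-8.4, 0.8, 6.1]
position: [0.5269, 0.0511, 0.0232]
ft_force: [-11.0, 1.9, 7.8]
```

The x fence is reached: the tool stalled at x = 0.5269 with 11 N. Now I back off and push +y from below.

```bash
python3 -m handwheel '[[0.05,0.003,0,0,0,0,0],[0.05,0.025,0,0,0,0,0],[0.05,0,0,-0.06,0,0,0],[0.05,0,0,-0.06,0,0,0],[0.05,0,0,-0.06,0,0,0],[0.05,0,0,0,0,0,0],[0.05,0,0,0,0,0,0]]'
python3 - <<'E'
from box import *
box(("scene","side"))
rows([(.6104,-.0443,.21,-7,9),(.6104,-.0443,.022,-7,4)],.05)
E
```

```text
time: 17.45
position: [0.5013, 0.0542, 0.2033]
tool_rot: [0.186, 3.131, -0.002]
ft_force: [-0.3, 0.3, -1.0]
grip_width: 0.576
grip_force: 0.0
scene 1130 centre [0.6    0.0441] size [0.1153 0.1273] long-axis 171.75 z 0.0502
side 1050 centre [0.611  0.0378] size [0.1185 0.1488] long-axis 172.85 z 0.0504
at 17.55 [0.5002 0.0542 0.2018] 83.19
-> (0.6104, -0.0443, 0.21, -7)
[[0.05,-0.0135,-0.0094,-0.0009,-0.1,0.1,10.0],[0.05,-0.0148,-0.007,-0.0009,0.0,0.0,10.0],[0.05,-0.0159,-0.0042,-0.0009,0.0,0.0,10.1],[0.05,-0.0164,-0.0014,-0.0008,0.0,0.0,10.0],[0.05,-0.0163,0.0015,-0.0009,0.0,0.0,10.0],[0.05,-0.0159,0.0043,-0.0009,0.0,0.0,10.0],[0.05,-0.0148,0.0069,-0.0009,0.0,0.0,10.0],[0.05,-0.0135,0.0095,-0.0009,0.0,0.0,10.1],[0.05,-0.0115,0.0116,-0.0009,0.0,0.0,10.0]]
-> (0.6104, -0.0443, 0.022, -7)
[[0.05,0.0,0.0,0.047,0.0,0.0,0.0],[0.05,0.0,0.0,0.047,0.0,0.0,0.0],[0.05,0.0,-0.0001,0.047,0.0,0.0,0.0],[0.05,0.0,0.0,0.047,0.0,0.0,0.0]]
```

```bash
python3 -m handwheel '[[0.05,-0.013,-0.009,-0.001,0,0,10],[0.05,-0.015,-0.007,-0.001,0,0,10],[0.05,-0.016,-0.004,-0.001,0,0,10.1],[0.05,-0.016,-0.001,-0.001,0,0,10],[0.05,-0.016,0.001,-0.001,0,0,10],[0.05,-0.016,0.004,-0.001,0,0,10],[0.05,-0.015,0.007,-0.001,0,0,10],[0.05,-0.014,0.01,-0.001,0,0,10.1],[0.05,-0.012,0.012,-0.001,0,0,10],[0.05,0,0,0,0,0,0],[0.05,0,0,0,0,0,0]]'
python3 - <<'E'
from plan import *
rows([(.6104,-.0443,.022,-7,4)],.05)
E
```

```text
time: 18.92
position: [0.6104, -0.0437, 0.2117]
tool_rot: [2.348, 2.084, -0.0]
ft_force: [-1.1, 0.7, -0.3]
grip_width: 0.576
grip_force: 0.0
at 18.925 [ 0.6104 -0.0437  0.2117] -6.82
-> (0.6104, -0.0443, 0.022, -7)
[[0.05,-0.0001,-0.0001,0.0474,0.1,0.1,0.0],[0.05,-0.0001,0.0001,0.0474,0.0,0.0,0.1],[0.05,-0.0002,0.0,0.0474,0.0,0.0,0.0],[0.05,-0.0001,0.0,0.0475,0.0,0.0,0.1]]
```

Contact should come at about 19 mm, and the fence at about 28-30 mm.

```bash
python3 -m handwheel '[[0.05,0,0,0.047,0,0,0],[0.05,0,0,0.047,0,0,0.1],[0.05,0,0,0.048,0,0,0],[0.05,0,0,0.047,0,0,0.1],[0.05,0,0,0,0,0,0],[0.05,0.006,0,0,0,0,0],[0.05,0.006,0,0,0,0,0],[0.05,0.005,0,0,0,0,0],[0.05,0.003,0,0,0,0,0],[0.05,0.003,0,0,0,0,0]]' | grep -E "pos|ft_"
python3 -m handwheel '[[0.05,0.002,0,0,0,0,0]]' | grep -E "pos|ft_"
python3 -m handwheel '[[0.05,0.002,0,0,0,0,0]]' | grep -E "pos|ft_"
python3 -m handwheel '[[0.05,0.001,0,0,0,0,0]]' | grep -E "pos|ft_"
python3 -m handwheel '[[0.05,0.001,0,0,0,0,0]]' | grep -E "pos|ft_"
```

```text
position: [0.6151, -0.0252, 0.0252]
ft_force: [-1.4, -8.0, 6.6]
position: [0.6151, -0.024, 0.0252]
ft_force: [-2.2, -7.7, 5.5]
position: [0.6153, -0.0222, 0.0252]
ft_force: [-1.8, -8.0, 6.1]
position: [0.6154, -0.0211, 0.0252]
ft_force: [-2.2, -7.0, 6.1]
position: [0.6155, -0.0203, 0.0251]
ft_force: [-3.5, -6.6, 6.0]
```

```bash
for k in 1; do python3 -m handwheel '[[0.05,0.0015,0,0,0,0,0]]'; python3 -m handwheel '[[0.05,0.0015,0,0,0,0,0]]'; python3 -m handwheel '[[0.05,0.0015,0,0,0,0,0]]'; python3 -m handwheel '[[0.05,0.001,0,0,0,0,0]]'; python3 -m handwheel '[[0.05,0.001,0,0,0,0,0]]'; done | grep -E "pos|ft_"
```

```text
position: [0.6157, -0.0189, 0.0252]
ft_force: [-2.6, -7.7, 6.3]
position: [0.6158, -0.0174, 0.0251]
ft_force: [-2.8, -7.5, 6.3]
position: [0.616, -0.0161, 0.0252]
ft_force: [-2.6, -10.8, 7.4]
position: [0.616, -0.0161, 0.0252]
ft_force: [-2.9, -10.9, 6.5]
position: [0.616, -0.0161, 0.0251]
ft_force: [-3.1, -12.4, 5.9]
```

The tool stalled on the y fence as well. One more firm touch, then a gentle confirming push on x.

```bash
python3 -m handwheel '[[0.05,0.001,0,0,0,0,0],[0.05,0,0,0,0,0,0],[0.05,-0.004,0,0,0,0,0],[0.05,-0.03,0,0,0,0,0],[0.05,0,0,-0.06,0,0,0],[0.05,0,0,-0.06,0,0,0],[0.05,0,0,-0.06,0,0,0],[0.05,0,0,0,0,0,0],[0.05,0,0,0,0,0,0]]'
python3 - <<'E'
from box import *
box(); w,d,c=grab("wrist"); cv2.imwrite("pics/w5.png",w)
rows([(.508,.0634,.21,83,9),(.508,.0634,.022,83,4)],.05)
E
```

```text
time: 22.42
position: [0.6113, -0.0412, 0.2036]
tool_rot: [2.354, 2.076, 0.003]
ft_force: [-0.4, -0.0, -0.1]
grip_width: 0.572
grip_force: 0.0
scene 1199 centre [0.606  0.0547] size [0.114  0.1369] long-axis 171.5 z 0.0501
side 1029 centre [0.6121 0.0487] size [0.1185 0.1488] long-axis 172.62 z 0.0504
wrist 14602 centre [0.6129 0.0506] size [0.1095 0.1508] long-axis 172.6 z 0.0511
at 22.625 [ 0.6106 -0.0415  0.202 ] -7.19
-> (0.508, 0.0634, 0.21, 83)
[[0.05,0.0101,-0.0128,-0.0009,0.0,0.1,-10.0],[0.05,0.0122,-0.0108,-0.0009,0.0,0.0,-10.0],[0.05,0.0139,-0.0085,-0.0009,0.0,0.0,-10.1],[0.05,0.0152,-0.0059,-0.0009,0.0,0.0,-10.0],[0.05,0.016,-0.0033,-0.0009,0.0,0.0,-10.0],[0.05,0.0163,-0.0004,-0.0009,0.0,0.0,-10.0],[0.05,0.0161,0.0024,-0.0009,0.0,0.0,-10.0],[0.05,0.0154,0.0052,-0.0009,0.0,0.0,-10.1],[0.05,0.0143,0.0079,-0.0008,0.0,0.0,-10.0]]
-> (0.508, 0.0634, 0.022, 83)
[[0.05,0.0,0.0,0.047,0.0,0.0,0.0],[0.05,0.0001,0.0,0.047,0.0,0.0,0.0],[0.05,0.0,0.0,0.047,0.0,0.0,0.0],[0.05,0.0,0.0,0.047,0.0,0.0,0.0]]
```

View pics/w5.png

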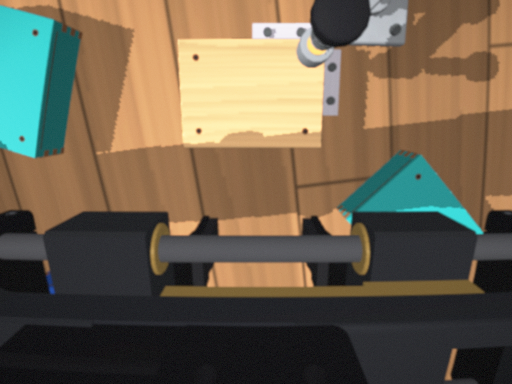

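The wrist view shows the box from (180,38) to (322,147) touching both fences, with its clean corner under the guide at (316,48) and the black cap at (340,17). Now the confirming x push.

```bash
python3 -m handwheel '[[0.05,0.01,-0.013,-0.001,0,0,-10],[0.05,0.012,-0.011,-0.001,0,0,-10],[0.05,0.014,-0.008,-0.001,0,0,-10],[0.05,0.015,-0.006,-0.001,0,0,-10],[0.05,0.016,-0.003,-0.001,0,0,-10],[0.05,0.016,0,-0.001,0,0,-10],[0.05,0.016,0.002,-0.001,0,0,-10.1],[0.05,0.015,0.005,-0.001,0,0,-10.1],[0.05,0.012,0.008,0,0,0,-10],[0.05,0,0,0,0,0,0],[0.05,0,0,0,0,0,0]]'
python3 - <<'E'
from plan import *
rows([(.508,.0634,.022,83,4)],.05)
E
```

```text
time: 24.0
position: [0.5123, 0.0612, 0.2109]
tool_rot: [0.197, 3.132, -0.003]
ft_force: [0.0, -0.1, 0.5]
grip_width: 0.577
grip_force: 0.0
at 24.0 [0.5123 0.0612 0.2109] 82.81
-> (0.508, 0.0634, 0.022, 83)
[[0.05,0.0013,0.0005,0.0472,-0.1,0.2,0.0],[0.05,0.0011,0.0004,0.0472,0.0,0.0,-0.1],[0.05,0.0011,0.0004,0.0472,0.0,0.0,0.0],[0.05,0.0012,0.0004,0.0473,0.0,0.0,-0.1]]
```

```bash
(python3 -m handwheel '[[0.05,0.002,0,0.047,0,0,0],[0.05,0.001,0.001,0.047,0,0,-0.1],[0.05,0.001,0,0.047,0,0,0],[0.05,0.001,0,0.047,0,0,-0.1],[0.05,0,0,0,0,0,0],[0.05,-0.006,0,0,0,0,0],[0.05,-0.006,0,0,0,0,0],[0.05,-0.004,0,0,0,0,0],[0.05,-0.001,0,0,0,0,0]]'; python3 -m handwheel '[[0.05,-0.001,0,0,0,0,0]]';python3 -m handwheel '[[0.05,-0.001,0,0,0,0,0]]';python3 -m handwheel '[[0.05,-0.001,0,0,0,0,0]]';python3 -m handwheel '[[0.05,-0.001,0,0,0,0,0]]')| grep -E "pos|ft_"
```

```text
position: [0.5259, 0.0612, 0.0242]
ft_force: [0.4, -0.1, -0.9]
position: [0.526, 0.061, 0.0236]
ft_force: [0.5, 0.1, 0.1]
position: [0.5268, 0.0609, 0.0234]
ft_force: [0.4, 0.1, -0.3]
position: [0.5277, 0.0608, 0.0233]
ft_force: [-2.9, -0.1, 2.5]
position: [0.5277, 0.0608, 0.0232]
ft_force: [-5.1, 0.8, 2.9]
```

```bash
python3 -m handwheel '[[0.05,-0.001,0,0,0,0,0],[0.05,-0.001,0,0,0,0,0],[0.05,0,0,0,0,0,0],[0.05,0.004,0,0,0,0,0],[0.05,0.025,0,0,0,0,0],[0,0,0,-0.06,0,0,0],[0,0,0,-0.06,0,0,0],[0,0,0,-0.06,0,0,0],[0,0,0,-0.04,0,0,0],[0,0,0,0,0,0,0],[0,0,0,0,0,0,0]]'
python3 - <<'E'
from plan import *
rows([(.674,.0802,.24,83,5),(.674,.0802,.19,83,3)],0)
E
```

```text
time: 27.0
position: [0.5012, 0.0641, 0.2427]
tool_rot: [0.186, 3.132, -0.002]
ft_force: [-1.0, -0.0, -0.4]
grip_width: 0.03
grip_force: 0.0
at 27.0 [0.5012 0.0641 0.2427] 83.2
-> (0.674, 0.0802, 0.24, 83)
[[0,-0.0339,0.0073,0.0007,-0.1,0.2,0.0],[0,-0.034,0.0073,0.0005,0.0,0.0,0.1],[0,-0.0339,0.0073,0.0006,0.0,0.0,0.0],[0,-0.0339,0.0073,0.0005,0.0,0.0,0.1],[0,-0.0339,0.0074,0.0005,0.0,0.0,0.0]]
-> (0.674, 0.0802, 0.19, 83)
[[0,0.0,0.0,0.0167,0.0,0.0,0.0],[0,0.0,0.0,0.0167,0.0,0.0,0.0],[0,0.0,0.0,0.0166,0.0,0.0,0.0]]
```

```bash
python3 -m handwheel '[[0,-0.034,0.0075,0.001,0,0.2,0],[0,-0.034,0.007,0,0,0,0.1],[0,-0.034,0.0075,0.001,0,0,0],[0,-0.034,0.007,0,0,0,0.1],[0,-0.034,0.0075,0.001,0,0,0],[0,0,0,0,0,0,0],[0,0,0,0,0,0,0]]'
python3 - <<'E'
from box import *
box(("side",)); 
a,da,ca=grab("scene"); b,db,cb=grab("side")
f=lambda i,x,y:cv2.resize(i[y:y+150,x:x+130],None,fx=3,fy=3,interpolation=cv2.INTER_CUBIC)
cv2.imwrite("pics/s6.png",np.hstack([f(a,165,170),f(b,220,120)]))
rows([(.674,.0802,.188,83,3)],0)
E
```

```text
time: 27.88
position: [0.6735, 0.0796, 0.2386]
tool_rot: [-0.192, -3.133, 0.004]
ft_force: [-0.5, 0.1, -0.3]
grip_width: 0.004
grip_force: 0.0
side 1042 centre [0.6119 0.0488] size [0.1188 0.149 ] long-axis 172.17 z 0.0504
at 28.025 [0.6737 0.0799 0.2405] 83.0
-> (0.674, 0.0802, 0.188, 83)
[[0,-0.0001,0.0001,0.0175,-0.1,0.0,0.0],[0,-0.0001,0.0001,0.0175,0.0,0.0,0.0],[0,-0.0001,0.0001,0.0175,0.0,0.0,0.0]]
```

View pics/s6.png

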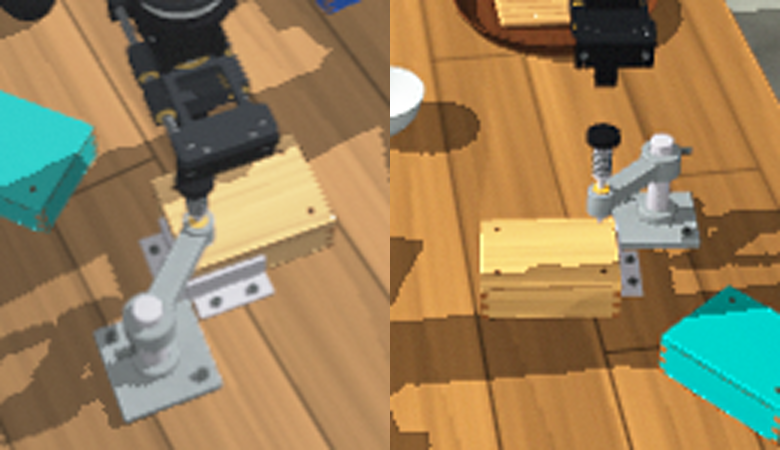

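Both crops show the box square in the fences, with the fingers directly above the cap at (603,135) in the right half. Pressing now.

```bash
(python3 -m handwheel '[[0,0,0,0.0175,0,0,0],[0,0,0,0.0175,0,0,0],[0,0,0,0.0175,0,0,0],[0,0,0,0,0,0,0]]';python3 -m handwheel '[[0,0,0,0.004,0,0,0],[0,0,0,0.004,0,0,0],[0,0,0,0.003,0,0,0]]'; python3 -m handwheel '[[0,0,0,0.002,0,0,0],[0,0,0,0.002,0,0,0]]';python3 -m handwheel '[[0,0,0,0.002,0,0,0]]';python3 -m handwheel '[[0,0,0,0.002,0,0,0]]')| grep -E "pos|ft_"
```

```text
position: [0.6729, 0.08, 0.1851]
ft_force: [-0.4, -0.1, 0.0]
position: [0.6748, 0.08, 0.1773]
ft_force: [0.3, -0.4, 1.4]
position: [0.6748, 0.08, 0.1733]
ft_force: [1.1, -0.1, 2.5]
position: [0.6748, 0.08, 0.1713]
ft_force: [0.7, 0.2, 4.1]
position: [0.675, 0.08, 0.1703]
ft_force: [-1.3, 0.4, 9.5]
```

```bash
(python3 -m handwheel '[[0,0,0,0.002,0,0,0]]';python3 -m handwheel '[[0,0,0,0.002,0,0,0]]';python3 -m handwheel '[[0,0,0,0.002,0,0,0]]'; python3 -m handwheel '[[0,0,0,0.002,0,0,0]]'; python3 -m handwheel '[[0,0,0,0.002,0,0,0]]')| grep -E "pos|ft_"
```

```text
position: [0.6751, 0.08, 0.1692]
ft_force: [-3.1, 0.0, 11.1]
position: [0.675, 0.0801, 0.1678]
ft_force: [-3.2, -0.7, 12.4]
position: [0.6749, 0.08, 0.1656]
ft_force: [-4.1, -0.4, 9.0]
position: [0.6746, 0.08, 0.1622]
ft_force: [-0.7, -0.6, 2.5]
position: [0.675, 0.08, 0.1607]
ft_force: [-4.0, 0.2, 14.4]
```

The force dropped from 12.4 N to 2.5 N and the cap then reached its stop at 0.161, so it snapped. I release and check.

```bash
python3 -m handwheel '[[0,0,0,-0.005,0,0,0],[0,0,0,-0.01,0,0,0],[0,0,0,-0.02,0,0,0],[0,0,0,-0.05,0,0,0],[0,0,0,-0.05,0,0,0],[0,0,0,0,0,0,0],[0,0,0,0,0,0,0]]'
python3 - <<'E'
from box import *
box(("side",)); rows([],0)
for n in ("scene","side"):
    im,d,c=grab(n);X=cloud(c,d); m=(d>0)&(abs(X[...,0]-.674)<.03)&(abs(X[...,1]-.08)<.035)&(X[...,2]>.14)&(X[...,2]<.2); print(n,m.sum(),np.percentile(X[m][:,2],[50,90]))
a,_,_=grab("scene"); b,_,_=grab("side")
f=lambda i,x,y:cv2.resize(i[y:y+150,x:x+130],None,fx=3,fy=3,interpolation=cv2.INTER_CUBIC)
cv2.imwrite("pics/s7.png",np.hstack([f(a,165,170),f(b,220,120)]))
E
```

```text
time: 30.9
position: [0.6741, 0.0802, 0.2937]
tool_rot: [-0.192, -3.135, 0.002]
ft_force: [0.3, -0.2, -1.0]
grip_width: 0.005
grip_force: 0.0
side 1022 centre [0.6119 0.0483] size [0.1161 0.1478] long-axis 173.03 z 0.0503
at 30.95 [0.6738 0.0802 0.2927] 83.01
scene 173 [0.17835112 0.18089455]
side 122 [0.17614947 0.18062749]
```

View pics/s7.png

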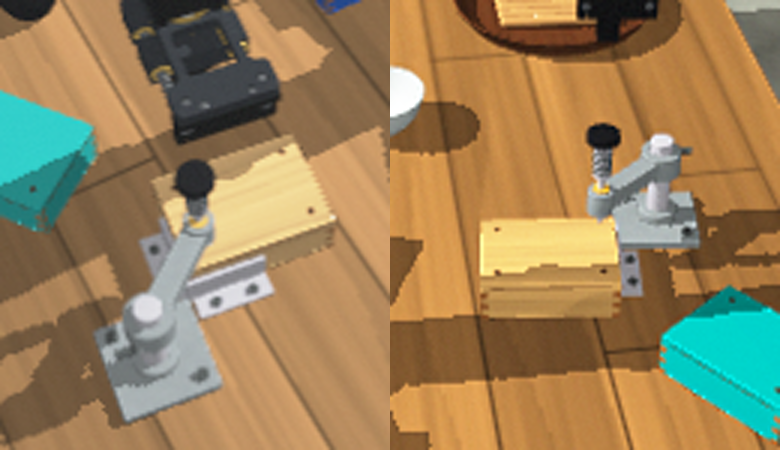

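The cap is back up at 0.179 m ((603,135) in the right half), the box sits in the fences, and the gripper is clear. Handing in.

```bash
python3 -c "
from bench import ctrl
print(ctrl.close_job())"
```

```text
the job is handed in; nothing more can be done
None
```

The job is handed in: the box was turned a quarter turn and pushed snug against both fences, the punch snapped on the unmarked corner and sprang back up, and the arm never went near the jar, bowl or mallet; the hand-in call returned no verdict.

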